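# Hang the large filament spool on its holder and shut the keeper

### The arm

A 6-joint arm with a two-finger parallel gripper is mounted at the origin on the work surface. World frame = base frame: x ahead of the robot, y to its left, z up, the work surface at z = 0. Lengths are in m, angles in rad, forces in N, time in s.
With the tool pointing down it reaches from about 0.425 to 0.925 m from the base axis. Payload 12.5 kg.
Tool frame: the origin (TCP) lies at the very end of the fingers, on their centre line; the grasp point (between the pads) lies 19 mm behind it (ctrl.hold_point_z is the distance from the TCP to the grasp point, in m); z points along the fingers, y is the line along which they close (so a half turn about z gives the same grasp; the last joint's range is limited). The gripper opens to 85 mm and grips with 20 to 120 N. Pads are 22 mm wide; open, the fingers measure 114 mm over their backs; the gripper's body (76 mm by 85 mm) begins 54 mm behind the grasp point. The pads swing forward as they close: fully open they stand 13 mm farther back than shut.
Start: joints at [-1.37, 0.491, 1.559, -0, 1.092, -0.106], TCP at [0.189, -0.596, 0.231] pointing down, gripper open.
Joint ranges: [-3.1, 3.1], [-0.84, 2.19], [0.05, 2.79], [-1.13, 4.28], [0.06, 2.93], [-2.69, 2.69]. Speed limits (rad/s): [2.22, 2.22, 2.79, 3.14, 3.14, 3.14].

### API

Orientations are given as a rotation vector (axis times angle).
In Python, from station import monitor, camera, order, ctrl gives the robot as it stands.
- The arm moves only by the shell command python3 -m crank 'ROWS' [OPENING] [FORCE]. ROWS is a JSON object of lists of equal length, an entry for each row: "xyz": the shift along the tool's x, y, z in mm, a list of three; "angular": the turn, a rotation vector about the tool's x, y, z in rad, a list of three. In form: {"xyz": [[dx, dy, dz], ...], "angular": [[wx, wy, wz], ...]}. A call has 1 to 8 rows; each row shifts and turns the commanded pose from where the row before left it, along the tool's axes as they then stand; what a row does not reach is not made up. A row lasts 1/8 s, in which the tool goes at most 62.5 mm and 10.7 degrees, less where a joint would pass 70% of its speed; a pose out of reach is approached as far as the arm can. A call with a gripper value outside its range is refused whole. OPENING is the closure, from 0 (fully open) to 1 (shut), set as the call begins (- or left out, the last holds). The fingers move at their own pace and stop on an object; FORCE is the grip in N (left out, the last holds). Time passes only in rows, so rows that do not move let the fingers close. It gives the time, the measured TCP pose, the force, the opening and the grip force at its end, in the units of the state.
- monitor.get_obs(): the state, without advancing time (a new reading comes with each control period).
- camera(name): name is "scene" or "top"; returns a dict with "color" (420x560x3 uint8, red, green, blue), "z_map" (420x560 float32, m along the optical axis (not along the pixel's ray), 0 where there is no reading), "fx", "fy", "cx", "cy" (pixels), "view" (4x4, takes a point from world to camera coordinates). Camera axes: x right, y up, looking along -z (the intrinsics and any distortion apply to the point x, -y, -z); pixel columns grow to the right and rows downward; lengths in m; the calibration is good to about 2 mm. A picture is of the moment at which its call begins.
- order.sign_off(): hands the job in; it is judged then, once.
The state is a dict: "time": time; "qpos": joint angles; "qd": joint speeds; "effort": joint torques, N m; "position": TCP position; "orientation": TCP orientation; "contact_force": force on the tool from outside, world axes, zero at the start; "ft_torque": the same for the moment, N m; "opening": finger opening in m; "grasp_force": force on a finger pad.
Only numpy, scipy, OpenCV 4.12 (cv2) and the standard library are available. Lean on these libraries where they do the work, as an engineer would, in place of code of your own. Each camera call takes 0.05 s, during which the arm holds its last target. There are 200 camera calls.

### The job

Hang the larger of the two spools on the holder's horizontal peg, slid fully home against the back post. Then swing the metal keeper bar down until it lies level across the front of the spool. Leave the smaller spool and everything else on the desk where they are.

Things in the scene. Friction and masses are not known exactly. Their poses are not given: they have to be found in the camera images.
- holder: Plywood spool holder fixed to the desk: a low shelf along its y for spools standing on their rims, a gap in the shelf's middle, and behind it (robot side) a post with a peg. Origin on the desk; +x points away from the robot (yaw within 0.3 rad of the world's), y left, z up. Shelf: x -16 to 92, y -235 to 235, top z=36 (mm). All numbers in mm in this frame, which the points share.
- shelf_gap (a point): Middle of the 48 mm gap (y -24 to 24), level with the shelf's top, at x=47. Lips 8 high at x 4 to 9 (only where |y| > 70) and x 84 to 90 guide a spool rolled along the shelf; a rib 4 high at y = +-188 stops parked ones rolling outward. Rolled to the middle, the big spool sinks 5 into the gap, its middle at x=47, y=0, z=91, in line with the peg, free to slide in -x.
- peg_tip (a point): Centre of the tapered free end of the peg (x=-11, y=0, z=94), pointing away from the robot. The peg is a steel bar of 30 mm diameter along x. The shelf ends at x=-16, so a spool pushed past it in -x drops 4 mm and hangs on the peg by its bore.
- peg_root (a point): Where the peg's axis meets the front face of the back post (x=-85, y=0, z=94). Post: 60 wide in y, x -105 to -85, top z=130. Fully home the big spool's flange touches the post: its middle at x=-53, y=0, z=87, its outer flange at x=-21.
- keeper (a joint): Angle (rad) of the keeper, a flat aluminium bar 14 mm high, 10 mm thick, that swings in the plane x = -6 to 4 of the holder. 0: closed at its stop, level from the pivot towards -y across the peg's front. Grows as the free end rises; pi/2 upright; above that it leans out to +y. Starts open at 1.85 to 2.15. Stays where left; about 0.6 N at its end moves it.
- keeper_pivot (a point): Pivot of the keeper bar, x=-1, y=100, z=90 of the holder; its axis runs along x.
- keeper_end (a point): Middle of the free end of the keeper bar, 110 mm from its pivot.
- big_spool: The larger spool: black flanges of 120 mm diameter, 64 mm wide over the flanges, 44 mm bore right through, wound in grey nearly to the rim, about 0.4 kg. Origin at its very middle; its own x is its axis. It starts standing on its rims on the left or right half of the holder's shelf, axis along the holder's x, 140 to 160 mm from the gap's middle.
- small_spool: The smaller spool: same make, 84 mm diameter, 64 mm wide, bore 44 mm; parked on the other half of the shelf. Origin at its middle. Leave alone.
- mug: White mug, 80 mm wide, 90 mm tall, standing on the desk beyond the holder; origin under its centre. Leave alone.
- screwdriver: Screwdriver 180 mm long lying on the desk beyond the holder. Leave alone.
- pen_cup: White pen cup, 76 mm wide, 165 mm tall with its pens, on the left of the desk; origin under its centre. Leave alone.
- glue: White glue bottle, 50 mm wide, 130 mm tall, on the right of the desk; origin under its centre. Leave alone.
- parts_case: Flat grey plastic case 140 x 200 x 45 mm on the right of the desk; origin under its centre. Leave alone.
There are look-alikes about, which are no part of the job. What is shaped like the big_spool but pink or yellow is not meant.

How it is judged:
On the way, in this order (a step that is already met when the one before it is completed fails the run):
1. the larger spool hangs on the peg, fully home (x of big_spool in the frame of holder between -0.06 and -0.047 m and y of big_spool in the frame of holder between -0.01 and 0.01 m and z of big_spool in the frame of holder between 0.081 and 0.0905 m and angle between the x axis of big_spool and the x axis of holder, either way round below 0.12 rad), for 0.2 s.
2. then the keeper is swung shut (value of joint keeper below 0.12 rad), for 0.2 s.
At the end, for the whole second after the job is handed in: The larger spool hangs on the peg, clear of the shelf and at rest: its middle within 6 mm of the fully home position along the peg, within 10 mm sideways, at hanging height (81 to 90.5 mm above the desk), its axis within 0.12 rad of the peg's; and the keeper is within 0.12 rad of level (all of step 1 and value of joint keeper below 0.12 rad and linear speed of big_spool below 0.02 m/s); the robot touches nothing.
It fails at once if the smaller spool or another thing on the desk is shifted by more than 30 mm (distance of any of small_spool, mug, screwdriver, pen_cup, glue, parts_case from where it was at the start of the episode above 0.03 m).
It fails at once if the larger spool falls off the holder (height (world z) of big_spool below 0.07 m).
It also fails if it takes over 69 s, if anything falls off the work surface, if the arm or the gripper's body presses on something with over 40 N, if the wrist force passes 120 N, or if a joint passes its speed limit or range.

## Working session

There is one attempt and no reset: what is moved stays moved. The work goes in short steps, Python scripts to look and compute and a shell command to move; the robot and the scene stay as the last step left them, time stands still between calls to the robot, and variables do not carry over. Pictures are saved under pics/ and viewed, at most 10 in all, crops included, and the job is handed in when it is done.

```bash
ls; mkdir -p pics
cat > h.py <<'E'
import numpy as np,cv2
from station import monitor,camera,order,ctrl
def snap(n,f):
    d=camera(n); cv2.imwrite(f'pics/{f}.png',d['color'][:,:,::-1]); np.savez(f'{f}.npz',**d); return d
def pts(d):
    h,w=d['z_map'].shape; u,v=np.meshgrid(np.arange(w),np.arange(h)); z=d['z_map']
    x=(u-d['cx'])/d['fx']*z; y=(v-d['cy'])/d['fy']*z
    P=np.stack([x,-y,-z,np.ones_like(z)],-1); return (P@np.linalg.inv(d['view']).T)[...,:3]
E
python3 - <<'E'
from h import *
for n in ('scene','top'):
    d=snap(n,n+'0'); print({k:(v if np.size(v)<20 else v.shape) for k,v in d.items()})
print(monitor.get_obs())
E
```

```text
pics
{'color': (420, 560, 3), 'z_map': (420, 560), 'fx': 431.135546473293, 'fy': 431.135546473293, 'cx': 282.7323778167989, 'cy': 212.33158517262103, 'view': array([[-0.64531368,  0.763503  , -0.02516783,  0.33196267],
       [-0.4819248 , -0.38131882,  0.78888811,  0.20724879],
       [ 0.59272147,  0.52120929,  0.61402128, -1.69914481],
       [ 0.        ,  0.        ,  0.        ,  1.        ]])}
{'color': (420, 560, 3), 'z_map': (420, 560), 'fx': 404.5444739481114, 'fy': 404.5444739481114, 'cx': 276.51897724246663, 'cy': 211.36089108053258, 'view': array([[-0.01291474, -0.99991242, -0.00289169,  0.0101115 ],
       [ 0.99829904, -0.01305822,  0.05682001, -0.56425576],
       [-0.0568528 , -0.00215295,  0.99838025, -1.11942356],
       [ 0.        ,  0.        ,  0.        ,  1.        ]])}
{'time': 0.1, 'qpos': array([-1.36959771e+00,  4.91474825e-01,  1.55937876e+00, -1.61812511e-05,
        1.09169261e+00, -1.05552186e-01]), 'qd': array([ 0.00058743, -0.00127831, -0.00181764,  0.00136923,  0.00081099,
       -0.00144304]), 'effort': array([ 4.64326789e-03, -6.19446588e+01, -2.62026393e+01, -5.91824437e-05,
        2.91231212e-03, -7.15516606e-07]), 'position': array([ 0.18873455, -0.59561994,  0.23080473]), 'orientation': array([-3.10377122e+00, -4.79822284e-01,  9.40986747e-05]), 'contact_force': array([-0.59362169,  0.20548152, -0.33397965]), 'ft_torque': array([ 0.03279994, -0.01380773,  0.00502077]), 'grasp_force': 0.0, 'opening': 0.08559035550184499}
```

View pics/scene0.png

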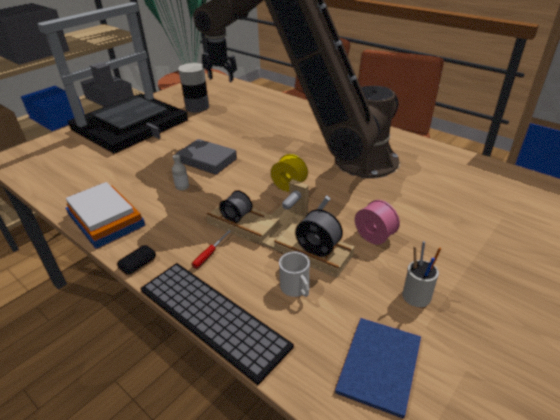

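View pics/top0.png

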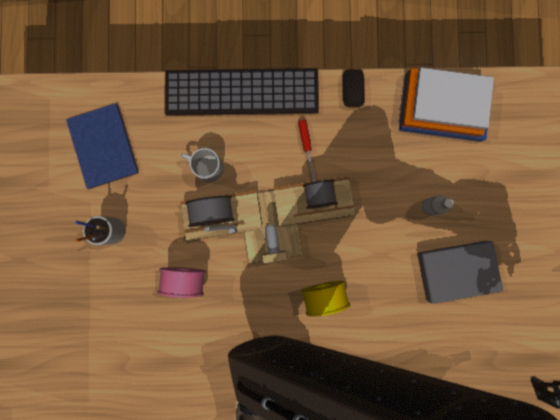

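The big spool is the black one at scene (319,232), top (210,210). The black one at scene (236,207), top (320,193) is visibly smaller. The pink (377,222) and yellow (290,172) ones are excluded by colour. I'll confirm this in an enlarged crop and fit the holder frame.

Run:
```python
from h import *
d=dict(np.load('top0.npz')); P=pts(d)
im=d['color'][:,:,::-1][165:275,165:375]; cv2.imwrite('pics/c1.png',cv2.resize(im,None,fx=3.8,fy=3.8,interpolation=cv2.INTER_CUBIC))
# shelf points
roi=np.zeros(P.shape[:2],bool); roi[165:275,165:375]=1
for lo,hi in ((.028,.043),(.083,.098)):
    m=roi&(P[...,2]>lo)&(P[...,2]<hi); print(lo,m.sum())
m=roi&(P[...,2]>.030)&(P[...,2]<.042)
cv2.imwrite('m.png',m.astype(np.uint8)*255)
n,l,s,c=cv2.connectedComponentsWithStats(m.astype(np.uint8))
for i in range(1,n):
    if s[i,4]>60: 
        q=P[l==i]; print(s[i],q.mean(0), cv2.minAreaRect((q[:,:2]*1000).astype(np.float32)))
for nm,(a,b,cc,dd) in dict(big=(190,230,180,240),small=(170,215,300,345),post=(245,270,240,300),peg=(215,255,262,282)).items():
    q=P[a:b,cc:dd].reshape(-1,3); z=np.percentile(q[:,2],97); q=q[q[:,2]>z-.012]; print(nm,z,q.mean(0),cv2.minAreaRect((q[:,:2]*1000).astype(np.float32)))
```

```text
0.028 3630
0.083 248
[ 274  177   81   49 1981] [ 0.58236173 -0.09269488  0.03592502] ((591.661376953125, -100.10519409179688), (107.76516723632812, 211.00778198242188), 7.78498649597168)
[ 181  190   81   50 1467] [0.54909486 0.13096321 0.03582974] ((555.4664306640625, 156.45025634765625), (107.61270141601562, 211.7948455810547), 8.375450134277344)
big 0.1567766560336827 [0.55802101 0.17169273 0.17008681] ((551.17431640625, 106.80950927734375), (220.9733123779297, 84.16697692871094), 85.08763885498047)
small 0.11849182453678082 [ 0.60271847 -0.1100301   0.13343962] ((578.1741333007812, -63.990272521972656), (78.27656555175781, 187.08909606933594), 27.925451278686523)
post 0.13141556119052528 [0.44521615 0.00951285 0.17557163] ((462.6826171875, 15.25135612487793), (64.74884796142578, 59.62541198730469), 14.038805961608887)
peg 0.1181098702730895 [0.48347859 0.01452404 0.13295481] ((485.7982177734375, 11.733649253845215), (73.18016052246094, 33.35014724731445), 4.643737316131592)
```

View pics/c1.png

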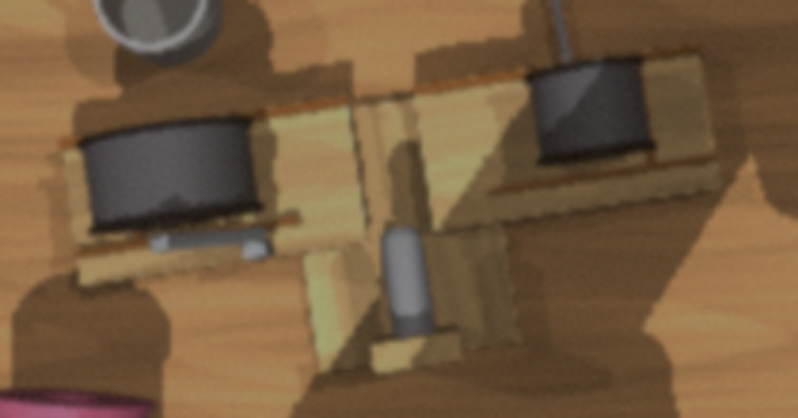

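The crop confirms it: the big black spool is on the left (crop 170,175) and the small black one on the right (590,105). The keeper bar at (160-265,240) lies close beside the big spool. Plan: roll the spool into the gap with closed fingers, grip it by the flange tops and slide it home. Then sweep the keeper shut.

```bash
cat >> h.py <<'E'
yaw=np.arctan2(36.2,256.6); c,s=np.cos(yaw),np.sin(yaw); H=np.array([[c,s],[-s,c]]); O=np.array([573.6,28.2])-38*np.array([c,s])
def hold(p):
    p=np.asarray(p)*1000; return np.concatenate([(p[...,:2]-O)@H.T,p[...,2:]],-1)
def tcp():
    o=monitor.get_obs(); print(o['time'],'tcp_h',hold(o['position']).round(1),'F',o['contact_force'].round(1),o['opening'].round(4),o['orientation'].round(3))
def look(n,f):
    d=snap(n,f); return d,hold(pts(d))
E
python3 - <<'E'
from h import *
print(yaw,O)
for f in('top0','scene0'):
    d=dict(np.load(f+'.npz')); Q=hold(pts(d)); dk=d['color'].max(2)<110
    m=(Q[...,0]>8)&(Q[...,0]<90)&(Q[...,1]>60)&(Q[...,1]<230)&(Q[...,2]>60)&(Q[...,2]<165)
    q=Q[m]; print(f,m.sum(),np.percentile(q,[1,10,50,90,99],axis=0).round(1))
    m=(Q[...,0]>-14)&(Q[...,0]<7)&(Q[...,1]>70)&(Q[...,1]<180)&(Q[...,2]>60)&(Q[...,2]<210)
    q=Q[m]; print('keep',m.sum(),q[np.argsort(q[:,2])][::max(1,len(q)//12)].round(0).tolist())
tcp()
E
```

```text
0.1401507127863427 [535.97259175  22.89169065]
top0 1219 [[ 15.7  92.1  76.1]
 [ 18.4 100.6 117. ]
 [ 46.1 141.9 144.9]
 [ 73.9 188.2 153.3]
 [ 79.5 202.2 157. ]]
keep 154 [[-13.0, 92.0, 62.0], [-6.0, 103.0, 95.0], [-5.0, 98.0, 98.0], [-2.0, 99.0, 103.0], [4.0, 105.0, 112.0], [-3.0, 110.0, 126.0], [-2.0, 118.0, 138.0], [0.0, 119.0, 147.0], [-4.0, 125.0, 158.0], [-3.0, 131.0, 168.0], [3.0, 136.0, 179.0], [1.0, 140.0, 186.0], [2.0, 149.0, 188.0]]
scene0 1530 [[ 18.7  93.5  62.2]
 [ 26.3 112.5  73.5]
 [ 77.9 159.3 121.7]
 [ 83.3 200.1 150. ]
 [ 85.4 206.4 154.6]]
keep 51 [[1.0, 133.0, 141.0], [7.0, 129.0, 147.0], [6.0, 125.0, 148.0], [6.0, 138.0, 157.0], [6.0, 135.0, 159.0], [4.0, 140.0, 163.0], [5.0, 140.0, 168.0], [-2.0, 148.0, 173.0], [6.0, 140.0, 175.0], [7.0, 140.0, 182.0], [2.0, 153.0, 184.0], [1.0, 152.0, 186.0], [3.0, 147.0, 189.0]]Traceback (most recent call last):
  File "<stdin>", line 9, in <module>
  File "h.py", line 13, in tcp
    o=monitor.get_obs(); print(o['time'],'tcp_h',hold(o['position']).round(1),'F',o['contact_force'].round(1),o['opening'].round(4),o['orientation'].round(3))
                                                                                                              ^^^^^^^^^^^^^^^^^^
AttributeError: 'float' object has no attribute 'round'
```

```bash
python3 -m crank '{"xyz":[[0,0,0],[0,0,0],[0,0,0],[0,0,0],[0,0,0],[0,0,0],[0,0,0],[0,0,0]],"angular":[[0,0,-0.1755],[0,0,-0.1755],[0,0,-0.1755],[0,0,-0.1755],[0,0,-0.1755],[0,0,-0.1755],[0,0,-0.1755],[0,0,-0.1755]]}' 1 40; python3 -c "from h import *;tcp()"
```

```text
time: 1.1
position: [0.1888, -0.5957, 0.2309]
orientation: [-2.053, -2.377, -0.001]
contact_force: [0.2, 0.4, 0.1]
opening: 0.0001
grasp_force: 0.0Traceback (most recent call last):
  File "<string>", line 1, in <module>
    from h import *;tcp()
                    ~~~^^
  File "h.py", line 13, in tcp
    o=monitor.get_obs(); print(o['time'],'tcp_h',hold(o['position']).round(1),'F',o['contact_force'].round(1),o['opening'].round(4),o['orientation'].round(3))
                                                                                                              ^^^^^^^^^^^^^^^^^^
AttributeError: 'float' object has no attribute 'round'
```

```bash
sed -i "s/o\['opening'\].round(4)/round(o['opening'],4)/" h.py; python3 -m crank '{"xyz":[[10,50,0],[15,50,0],[15,50,0],[15,50,0],[15,50,0],[15,50,0],[15,50,0],[15,50,0]],"angular":[[0,0,0],[0,0,0],[0,0,0],[0,0,0],[0,0,0],[0,0,0],[0,0,0],[0,0,0]]}'; python3 -c "from h import *;tcp()"; python3 -m crank '{"xyz":[[50,8,0],[50,8,0],[50,8,0],[50,8,0],[50,8,0],[50,8,0],[50,8,0],[50,8,0]],"angular":[[0,0,0],[0,0,0],[0,0,0],[0,0,0],[0,0,0],[0,0,0],[0,0,0],[0,0,0]]}'; python3 -c "from h import *;tcp()"
```

```text
time: 2.1
position: [0.5702, -0.4252, 0.231]
orientation: [-2.06, -2.371, 0.0]
contact_force: [0.4, -0.4, 0.8]
opening: 0.0001
grasp_force: 0.0
2.1 tcp_h [ -28.7 -448.5  231. ] F [ 0.4 -0.4  0.8] 0.0001 [-2.06  -2.371  0.   ]
time: 3.1
position: [0.5761, -0.0195, 0.2311]
orientation: [-2.061, -2.371, 0.0]
contact_force: [0.9, 0.4, 0.3]
opening: -0.0004
grasp_force: 0.0
3.1 tcp_h [ 33.8 -47.6 231.1] F [0.9 0.4 0.3] -0.0004 [-2.061 -2.371  0.   ]
```

```bash
python3 -m crank '{"xyz":[[37,3,0],[37,3,0],[37,3,0],[37,3,0],[37,3,0],[37,3,0],[37,3,0],[37,0,0]],"angular":[[0,0,0],[0,0,0],[0,0,0],[0,0,0],[0,0,0],[0,0,0],[0,0,0],[0,0,0]]}'; python3 -m crank '{"xyz":[[0,0,30],[0,0,30],[0,0,30],[0,0,30],[-10,0,0],[-10,0,0]],"angular":[[0,0,0],[0,0,0],[0,0,0],[0,0,0],[0,0,0],[0,0,0]]}'; python3 -c "from h import *;tcp()"
```

```text
time: 4.1
position: [0.5556, 0.2761, 0.2309]
orientation: [-2.06, -2.371, 0.001]
contact_force: [-0.1, 1.5, 0.3]
opening: -0.0001
grasp_force: 0.0
time: 4.85
position: [0.5591, 0.2545, 0.1121]
orientation: [2.06, 2.371, 0.001]
contact_force: [0.2, -0.7, 0.2]
opening: -0.0002
grasp_force: 0.0
4.85 tcp_h [ 55.3 226.1 112.1] F [ 0.2 -0.7  0.2] -0.0002 [2.060e+00 2.371e+00 1.000e-03]
```

```bash
Z='"angular":[[0,0,0],[0,0,0],[0,0,0],[0,0,0],[0,0,0],[0,0,0],[0,0,0],[0,0,0]]'; python3 -m crank '{"xyz":[[-9,0,0],[-9,0,0],[-9,0,0],[-9,0,0],[-9,0,0],[-9,0,0],[-9,0,0],[-9,0,0]],"angular":[[0,0,0],[0,0,0],[0,0,0],[0,0,0],[0,0,0],[0,0,0],[0,0,0],[0,0,0]]}';  python3 - <<'E'
from h import *
tcp(); d,Q=look('scene','s1')
m=(Q[...,0]>8)&(Q[...,0]<90)&(Q[...,1]>-60)&(Q[...,1]<220)&(Q[...,2]>50)&(Q[...,2]<165)&(d['color'].max(2)<120)
print(np.percentile(Q[m],[1,10,50,90,99],axis=0).round(1))
E
```

```text
time: 5.85
position: [0.5688, 0.1833, 0.1113]
orientation: [2.061, 2.371, 0.0]
contact_force: [0.6, 1.3, 0.3]
opening: 0.0001
grasp_force: 0.0
5.85 tcp_h [ 54.9 154.2 111.3] F [0.6 1.3 0.3] 0.0001 [2.061 2.371 0.   ]
[[ 20.2  21.9  52.6]
 [ 38.2  40.5  68.9]
 [ 79.4  85.1 120.4]
 [ 82.9 132.3 151.3]
 [ 84.6 164.1 161. ]]
```

View pics/s1.png

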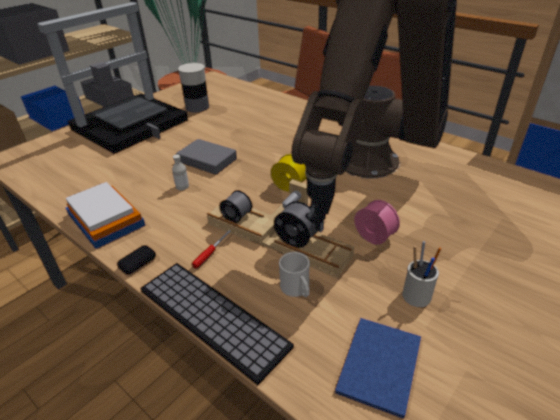

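The spool at (297,225) is rolling ahead of the fingers at (320,205) and the holder has not shifted. Continuing the push until the spool reaches the gap.

```bash
python3 -m crank '{"xyz":[[-8,0,0],[-8,0,0],[-8,0,0],[-8,0,0],[-8,0,0],[-8,0,0],[-8,0,0],[-8,0,0]],"angular":[[0,0,0],[0,0,0],[0,0,0],[0,0,0],[0,0,0],[0,0,0],[0,0,0],[0,0,0]]}';  python3 -m crank '{"xyz":[[-6,0,0],[-6,0,0],[-6,0,0],[0,0,0]],"angular":[[0,0,0],[0,0,0],[0,0,0],[0,0,0]]}'
python3 - <<'E'
from h import *
tcp(); d,Q=look('scene','s2')
m=(Q[...,0]>8)&(Q[...,0]<90)&(Q[...,1]>-80)&(Q[...,1]<220)&(Q[...,2]>50)&(Q[...,2]<165)&(d['color'].max(2)<120)
print(np.percentile(Q[m],[1,10,50,90,99],axis=0).round(1))
E
```

```text
time: 6.9
position: [0.5777, 0.1199, 0.1112]
orientation: [-2.061, -2.371, 0.0]
contact_force: [0.0, 0.4, 0.2]
opening: 0.0
grasp_force: 0.0
time: 7.4
position: [0.5802, 0.1022, 0.1113]
orientation: [2.061, 2.371, -0.0]
contact_force: [-0.7, -0.0, 0.1]
opening: 0.0003
grasp_force: 0.0
7.4 tcp_h [ 54.9  72.3 111.3] F [-0.7 -0.   0.1] 0.0003 [ 2.061  2.371 -0.   ]
[[ 10.  -55.7  52.2]
 [ 40.  -36.1  66.6]
 [ 78.6   9.6 115.6]
 [ 82.6  67.3 146.6]
 [ 84.8  84.2 162.4]]
```

```bash
python3 -m crank '{"xyz":[[5,0,0],[0,0,-30],[0,0,-35],[-20,-2,0],[-25,-3,0],[-25,-3,0],[0,0,0]],"angular":[[0,0,0],[0,0,0],[0,0,0],[0,0,0],[0,0,0],[0,0,0],[0,0,0]]}' 0;  python3 - <<'E'
from h import *
tcp(); d,Q=look('scene','s3')
cv2.imwrite('pics/s3c.png',cv2.resize(d['color'][:,:,::-1][130:280,190:390],None,fx=4,fy=4,interpolation=cv2.INTER_CUBIC))
m=(Q[...,0]>8)&(Q[...,0]<90)&(Q[...,1]>-80)&(Q[...,1]<75)&(Q[...,2]>50)&(Q[...,2]<165)&(d['color'].max(2)<120)
print(np.percentile(Q[m],[1,10,50,90,99],axis=0).round(1))
E
```

```text
time: 8.32
position: [0.581, 0.0357, 0.1755]
orientation: [-2.062, -2.369, 0.001]
contact_force: [-1.0, -0.4, -0.6]
opening: 0.0856
grasp_force: 0.0
8.325 tcp_h [ 46.4   6.4 175.5] F [-1.  -0.4 -0.6] 0.0856 [-2.062e+00 -2.369e+00  1.000e-03]
[[ 17.1 -55.3  52.2]
 [ 26.  -34.9  66.6]
 [ 78.3  13.2 111.2]
 [ 82.5  52.8 145.1]
 [ 84.6  58.  149.2]]
```

View pics/s3c.png

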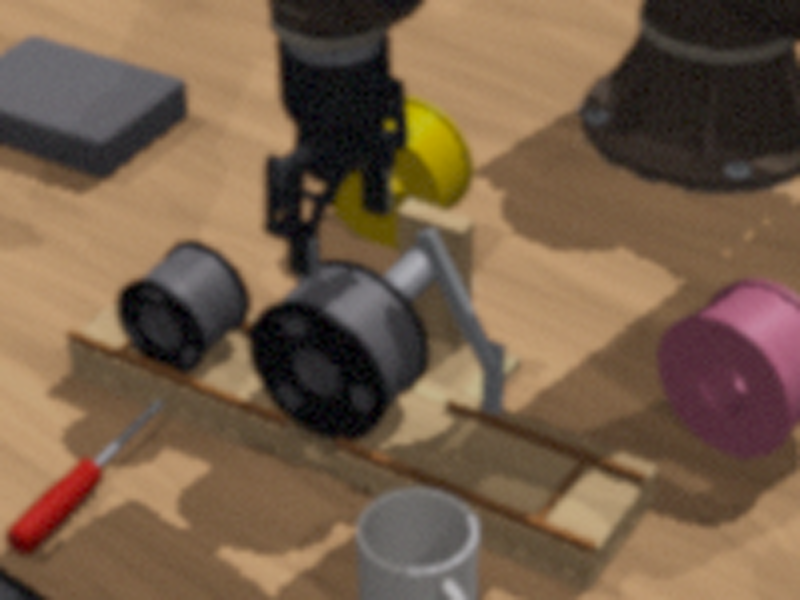

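The spool at crop (340,345) sits in the gap. The keeper, crop (490,350) to (430,235), now seems to lean towards the peg, so I'll check its angle by depth.

Run:
```python
from h import *
for f in ('s3',):
    d=dict(np.load(f+'.npz')); Q=hold(pts(d))
    for u,v in ((490,350),(492,385),(480,340),(465,305),(450,275),(435,245)):
        a=int(190+u/4);b=int(130+v/4); print(a,b,Q[b-1:b+2,a-1:a+2].reshape(-1,3).round(0)[[1,4,7]].tolist())
d,Q=look('top','t3'); 
m=(Q[...,0]>-12)&(Q[...,0]<9)&(Q[...,1]>20)&(Q[...,1]<180)&(Q[...,2]>60)&(Q[...,2]<215)
q=Q[m]; print('keep',m.sum(),q[np.argsort(q[:,2])][::max(1,len(q)//12)].round(0).tolist())
```

```text
312 217 [[1.0, 101.0, 103.0], [2.0, 101.0, 100.0], [4.0, 103.0, 98.0]]
313 226 [[-0.0, 104.0, 69.0], [-4.0, 102.0, 61.0], [-4.0, 102.0, 57.0]]
310 215 [[2.0, 95.0, 108.0], [5.0, 96.0, 107.0], [6.0, 97.0, 104.0]]
306 206 [[-1.0, 79.0, 133.0], [5.0, 83.0, 135.0], [6.0, 83.0, 132.0]]
302 198 [[4.0, 68.0, 161.0], [6.0, 69.0, 159.0], [2.0, 67.0, 152.0]]
298 191 [[5.0, 56.0, 182.0], [3.0, 54.0, 176.0], [4.0, 55.0, 174.0]]
keep 0 []
```

The keeper is now at about 1.10 rad, nudged when the fingers opened. The -x finger is in its plane, so I'll push it back past upright to keep it clear, then return.

```bash
python3 -m crank '{"xyz":[[15,0,0],[15,0,0],[15,0,0],[15,0,0],[15,0,0],[15,0,0],[10,0,0],[0,0,0]],"angular":[[0,0,0],[0,0,0],[0,0,0],[0,0,0],[0,0,0],[0,0,0],[0,0,0],[0,0,0]]}';  python3 -m crank '{"xyz":[[-20,0,0],[-20,0,0],[-20,0,0],[-20,0,0],[-26,0,0],[0,0,0]],"angular":[[0,0,0],[0,0,0],[0,0,0],[0,0,0],[0,0,0],[0,0,0]]}';python3 - <<'E'
from h import *
tcp(); d,Q=look('scene','s4')
m=(Q[...,0]>-9)&(Q[...,0]<10)&(Q[...,1]>25)&(Q[...,1]<180)&(Q[...,2]>95)&(Q[...,2]<205)
q=Q[m]; print('keep',m.sum(),q[np.argsort(q[:,2])][::max(1,len(q)//12)].round(0).tolist())
m=(Q[...,0]>8)&(Q[...,0]<90)&(Q[...,1]>-80)&(Q[...,1]<75)&(Q[...,2]>50)&(Q[...,2]<165)&(d['color'].max(2)<120)
print(np.percentile(Q[m],[1,10,50,90,99],axis=0).round(1))
E
```

```text
time: 9.43
position: [0.5682, 0.1393, 0.1854]
orientation: [2.056, 2.369, 0.012]
contact_force: [-17.5, 5.2, 85.2]
opening: 0.0853
grasp_force: 42.5
time: 10.18
position: [0.5822, 0.0304, 0.1757]
orientation: [-2.062, -2.37, 0.001]
contact_force: [0.1, 0.4, 0.1]
opening: 0.0855
grasp_force: 0.0
10.175 tcp_h [ 46.9   1.  175.7] F [0.1 0.4 0.1] 0.0855 [-2.062e+00 -2.370e+00  1.000e-03]
keep 183 [[6.0, 94.0, 95.0], [4.0, 93.0, 102.0], [-1.0, 96.0, 110.0], [2.0, 74.0, 118.0], [5.0, 89.0, 127.0], [6.0, 77.0, 134.0], [6.0, 80.0, 142.0], [7.0, 74.0, 151.0], [2.0, 74.0, 159.0], [0.0, 70.0, 166.0], [10.0, 59.0, 175.0], [8.0, 64.0, 183.0], [7.0, 57.0, 191.0]]
[[ 18.2 -55.5  52.1]
 [ 26.4 -35.2  66.6]
 [ 78.6  12.8 111.8]
 [ 82.6  52.9 144.8]
 [ 84.6  58.1 149.8]]
```

The open fingertips stand about 13 mm higher than the TCP, so they rode on the bar end with a high force. I'll go lower and repeat the nudge gently.

```bash
python3 -m crank '{"xyz":[[0,0,15],[0,0,10],[12,0,0],[12,0,0],[12,0,0],[8,0,0],[0,0,0]],"angular":[[0,0,0],[0,0,0],[0,0,0],[0,0,0],[0,0,0],[0,0,0],[0,0,0]]}';python3 - <<'E'
from h import *
tcp(); d,Q=look('scene','s5')
cv2.imwrite('pics/s5c.png',cv2.resize(d['color'][:,:,::-1][130:280,190:390],None,fx=4,fy=4,interpolation=cv2.INTER_CUBIC))
E
```

```text
time: 11.1
position: [0.5759, 0.0755, 0.1515]
orientation: [2.059, 2.372, 0.0]
contact_force: [0.2, 0.0, -0.0]
opening: 0.0855
grasp_force: 0.0
11.1 tcp_h [ 46.9  46.5 151.5] F [ 0.2  0.  -0. ] 0.0855 [2.059 2.372 0.   ]
```

View pics/s5c.png

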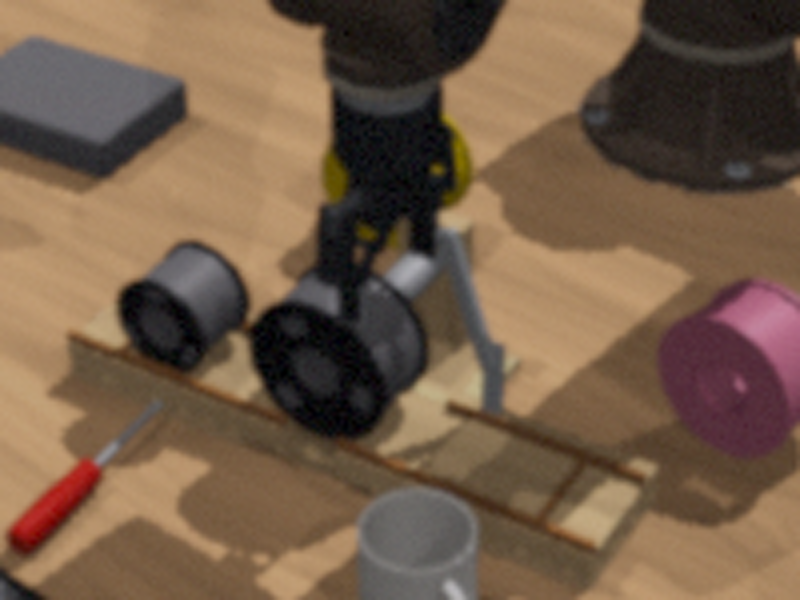

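The -x finger at (425,235) is against the left of the bar at (450,235) with no force, so I'll continue.

```bash
python3 -m crank '{"xyz":[[10,0,0],[10,0,0],[10,0,0],[10,0,0],[5,0,0],[0,0,0]],"angular":[[0,0,0],[0,0,0],[0,0,0],[0,0,0],[0,0,0],[0,0,0]]}'; python3 -m crank '{"xyz":[[-20,0,0],[-20,0,0],[-20,0,0],[-20,0,0],[-10,0,0],[0,0,0]],"angular":[[0,0,0],[0,0,0],[0,0,0],[0,0,0],[0,0,0],[0,0,0]]}';python3 - <<'E'
from h import *
tcp(); d,Q=look('scene','s6')
m=(Q[...,0]>-9)&(Q[...,0]<10)&(Q[...,1]>45)&(Q[...,1]<180)&(Q[...,2]>95)&(Q[...,2]<205)
q=Q[m]; print('keep',m.sum(),q[np.argsort(q[:,2])][::max(1,len(q)//12)].round(0).tolist())
E
```

```text
time: 11.9
position: [0.5696, 0.1198, 0.1512]
orientation: [-2.06, -2.372, 0.0]
contact_force: [0.2, -0.2, 0.2]
opening: 0.0854
grasp_force: 0.0
time: 12.65
position: [0.5824, 0.0294, 0.1512]
orientation: [-2.062, -2.37, 0.0]
contact_force: [-1.5, 0.4, 0.2]
opening: 0.0857
grasp_force: 0.0
12.65 tcp_h [ 46.9  -0.  151.2] F [-1.5  0.4  0.2] 0.0857 [-2.062 -2.37   0.   ]
keep 156 [[-7.0, 106.0, 95.0], [6.0, 104.0, 103.0], [10.0, 105.0, 114.0], [6.0, 106.0, 123.0], [2.0, 110.0, 132.0], [4.0, 111.0, 142.0], [6.0, 103.0, 150.0], [2.0, 113.0, 159.0], [7.0, 103.0, 169.0], [7.0, 109.0, 178.0], [5.0, 111.0, 188.0], [8.0, 106.0, 195.0]]
```

```bash
python3 -m crank '{"xyz":[[0,0,12],[0,0,12],[0,0,0]],"angular":[[0,0,0],[0,0,0],[0,0,0]]}'; python3 -m crank '{"xyz":[[0,0,0],[0,0,0],[0,0,0],[0,0,0],[0,0,0],[0,0,0]],"angular":[[0,0,0],[0,0,0],[0,0,0],[0,0,0],[0,0,0],[0,0,0]]}' 1 50; python3 -m crank '{"xyz":[[0,0,-1.5],[0,0,-1.5],[0,-5,0],[0,-5,0],[0,-5,0],[0,0,0]],"angular":[[0,0,0],[0,0,0],[0,0,0],[0,0,0],[0,0,0],[0,0,0]]}'
python3 - <<'E'
from h import *
tcp(); d,Q=look('scene','s7')
cv2.imwrite('pics/s7c.png',cv2.resize(d['color'][:,:,::-1][130:280,190:390],None,fx=4,fy=4,interpolation=cv2.INTER_CUBIC))
E
```

```text
time: 13.08
position: [0.5816, 0.0306, 0.1259]
orientation: [-2.059, -2.371, 0.002]
contact_force: [-0.3, 0.7, 0.1]
opening: 0.0856
grasp_force: 0.0
time: 13.82
position: [0.5826, 0.0302, 0.1276]
orientation: [2.06, 2.371, 0.001]
contact_force: [2.0, 1.1, 5.2]
opening: 0.0627
grasp_force: 55.0
time: 14.58
position: [0.567, 0.028, 0.1303]
orientation: [-2.061, -2.371, 0.0]
contact_force: [0.1, -0.1, -3.6]
opening: 0.0628
grasp_force: 55.5
14.575 tcp_h [ 31.5   0.8 130.3] F [ 0.1 -0.1 -3.6] 0.0628 [-2.061 -2.371  0.   ]
```

View pics/s7c.png

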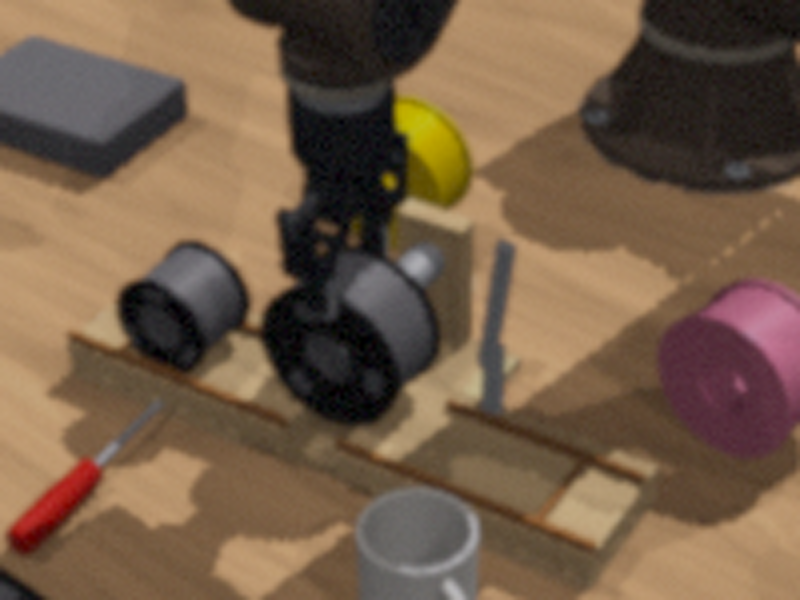

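The spool is gripped, with its front at (330,350), and moves towards the peg, visible at (425,260). Sliding it on.

```bash
python3 -m crank '{"xyz":[[0,-5,0],[0,-5,0],[0,-5,0],[0,-5,0],[0,-5,0],[0,-5,0],[0,-5,0],[0,-5,0]],"angular":[[0,0,0],[0,0,0],[0,0,0],[0,0,0],[0,0,0],[0,0,0],[0,0,0],[0,0,0]]}'; python3 -m crank '{"xyz":[[0,-5,0],[0,-5,0],[0,-5,0],[0,-5,0],[0,-5,0],[0,-5,0],[0,-5,0],[0,0,0]],"angular":[[0,0,0],[0,0,0],[0,0,0],[0,0,0],[0,0,0],[0,0,0],[0,0,0],[0,0,0]]}'; python3 -c "from h import *;tcp()"
```

```text
time: 15.62
position: [0.5275, 0.0225, 0.1303]
orientation: [2.061, 2.371, -0.0]
contact_force: [-0.4, 0.0, -3.8]
opening: 0.0628
grasp_force: 55.6
time: 16.62
position: [0.4928, 0.0176, 0.1303]
orientation: [-2.061, -2.371, 0.0]
contact_force: [-0.0, 0.8, -3.5]
opening: 0.0629
grasp_force: 55.6
16.625 tcp_h [-43.4   0.8 130.3] F [-0.   0.8 -3.5] 0.0629 [-2.061 -2.371  0.   ]
```

```bash
python3 -m crank '{"xyz":[[0,-2,0],[0,-2,0],[0,-2,0],[0,-2,0],[0,0,0]],"angular":[[0,0,0],[0,0,0],[0,0,0],[0,0,0],[0,0,0]]}'; python3 -m crank '{"xyz":[[0,-1,0],[0,-1,0],[0,0,0]],"angular":[[0,0,0],[0,0,0],[0,0,0]]}';  python3 -c "from h import *;tcp()"
```

```text
time: 17.25
position: [0.4851, 0.0165, 0.1303]
orientation: [2.061, 2.371, -0.0]
contact_force: [-0.8, 0.3, -4.4]
opening: 0.0632
grasp_force: 55.7
time: 17.62
position: [0.4847, 0.0163, 0.1306]
orientation: [2.059, 2.369, 0.004]
contact_force: [6.5, 2.1, -5.2]
opening: 0.0626
grasp_force: 56.1
17.625 tcp_h [-51.7   0.6 130.6] F [ 6.5  2.1 -5.2] 0.0626 [2.059 2.369 0.004]
```

```bash
python3 -m crank '{"xyz":[[0,0,2],[0,0,2],[0,0,1],[0,0,0]],"angular":[[0,0,0],[0,0,0],[0,0,0],[0,0,0]]}'; python3 -m crank '{"xyz":[[0,0,0],[0,0,0],[0,0,0],[0,0,0]],"angular":[[0,0,0],[0,0,0],[0,0,0],[0,0,0]]}' 0;  python3 -m crank '{"xyz":[[0,0,-15],[0,0,-20],[0,0,-30],[0,0,-30],[0,0,0]],"angular":[[0,0,0],[0,0,0],[0,0,0],[0,0,0],[0,0,0]]}'
python3 - <<'E'
from h import *
tcp(); d,Q=look('scene','s8')
cv2.imwrite('pics/s8c.png',cv2.resize(d['color'][:,:,::-1][130:280,190:390],None,fx=4,fy=4,interpolation=cv2.INTER_CUBIC))
m=(Q[...,0]>-90)&(Q[...,0]<-14)&(Q[...,1]>-80)&(Q[...,1]<75)&(Q[...,2]>30)&(Q[...,2]<160)&(d['color'].max(2)<120)
print(np.percentile(Q[m],[1,10,50,90,99],axis=0).round(1))
f=m&(Q[...,2]>125)&(Q[...,2]<142); print(np.percentile(Q[f][:,0],[50,80,95]))
E
```

```text
time: 18.12
position: [0.4848, 0.0162, 0.1257]
orientation: [2.059, 2.369, 0.004]
contact_force: [6.1, 0.4, -4.9]
opening: 0.0627
grasp_force: 56.3
time: 18.62
position: [0.4832, 0.0162, 0.1253]
orientation: [-2.061, -2.371, 0.0]
contact_force: [0.4, 0.4, -0.1]
opening: 0.0854
grasp_force: 0.0
time: 19.25
position: [0.4839, 0.0162, 0.2221]
orientation: [2.058, 2.369, 0.003]
contact_force: [0.5, 0.3, -0.2]
opening: 0.085
grasp_force: 0.0
19.25 tcp_h [-52.5   0.6 222.1] F [ 0.5  0.3 -0.2] 0.085 [2.058 2.369 0.003]
[[-80.6 -55.6  33.2]
 [-70.9 -36.6  54.1]
 [-19.9  11.6 107.6]
 [-16.1  51.6 140.8]
 [-14.3  56.8 145.3]]
[-40.51187789 -18.38749931 -15.46982122]
```

View pics/s8c.png

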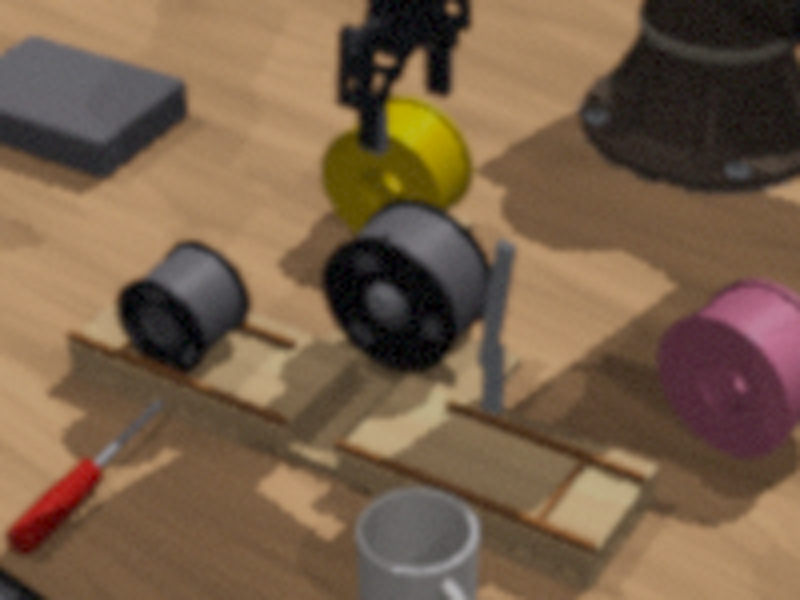

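The spool hangs home at (400,285) with the peg tip visible in its bore, middle at about x=-52. The keeper stands upright at (497,300). Next I close the fingers, pass over to the keeper's +y side, go down and sweep.

```bash
python3 -m crank '{"xyz":[[0,10,-8],[0,25,-8],[25,25,-4],[30,0,0],[30,0,0],[30,0,0],[40,0,0],[0,0,0]],"angular":[[0,0,0],[0,0,0],[0,0,0],[0,0,0],[0,0,0],[0,0,0],[0,0,0],[0,0,0]]}' 1; python3 -c "from h import *;tcp()"; python3 -m crank '{"xyz":[[0,0,25],[0,0,25],[0,0,25],[0,0,17],[-10,0,0],[-10,0,0],[-10,0,0],[-10,0,0]],"angular":[[0,0,0],[0,0,0],[0,0,0],[0,0,0],[0,0,0],[0,0,0],[0,0,0],[0,0,0]]}'; python3 -c "from h import *;tcp()"
```

```text
time: 20.3
position: [0.5209, 0.1802, 0.2396]
orientation: [-2.057, -2.374, 0.001]
contact_force: [-0.0, 0.1, -0.2]
opening: 0.0004
grasp_force: 0.0
20.3 tcp_h [  7.1 157.8 239.6] F [-0.   0.1 -0.2] 0.0004 [-2.057e+00 -2.374e+00  1.000e-03]
time: 21.3
position: [0.527, 0.1376, 0.1489]
orientation: [2.061, 2.37, 0.001]
contact_force: [-0.4, 1.7, 0.4]
opening: -0.0
grasp_force: 0.0
21.3 tcp_h [  7.1 114.9 148.9] F [-0.4  1.7  0.4] -0.0 [2.061e+00 2.370e+00 1.000e-03]
```

```bash
python3 -m crank '{"xyz":[[-10,0,0],[-10,0,0],[-10,0,0],[-10,0,0],[-10,0,0],[-10,0,0],[-10,0,0],[0,0,0]],"angular":[[0,0,0],[0,0,0],[0,0,0],[0,0,0],[0,0,0],[0,0,0],[0,0,0],[0,0,0]]}'; python3 -m crank '{"xyz":[[0,0,8],[0,0,8],[0,0,8],[0,0,8],[0,0,8],[0,0,5],[0,0,0]],"angular":[[0,0,0],[0,0,0],[0,0,0],[0,0,0],[0,0,0],[0,0,0],[0,0,0]]}'; python3 -c "from h import *;tcp()"
```

```text
time: 22.3
position: [0.5365, 0.0684, 0.1483]
orientation: [2.062, 2.37, -0.0]
contact_force: [-0.6, -0.3, -0.9]
opening: 0.0001
grasp_force: 0.0
time: 23.18
position: [0.5362, 0.0692, 0.1028]
orientation: [-2.06, -2.371, 0.001]
contact_force: [-1.2, 0.5, 0.8]
opening: 0.0003
grasp_force: 0.0
23.175 tcp_h [  6.7  45.8 102.8] F [-1.2  0.5  0.8] 0.0003 [-2.060e+00 -2.371e+00  1.000e-03]
```

```bash
python3 -m crank '{"xyz":[[0,0,2],[0,0,2],[0,0,1],[0,0,1],[0,0,0]],"angular":[[0,0,0],[0,0,0],[0,0,0],[0,0,0],[0,0,0]]}'; python3 -c "from h import *;tcp()"
```

```text
time: 23.8
position: [0.5363, 0.0692, 0.0972]
orientation: [-2.061, -2.371, 0.0]
contact_force: [0.2, -0.3, 0.4]
opening: 0.0002
grasp_force: 0.0
23.8 tcp_h [ 6.8 45.8 97.2] F [ 0.2 -0.3  0.4] 0.0002 [-2.061 -2.371  0.   ]
```

```bash
python3 -m crank '{"xyz":[[0,0,1],[0,0,1],[0,0,0]],"angular":[[0,0,0],[0,0,0],[0,0,0]]}'; python3 -m crank '{"xyz":[[0,0,-30],[0,0,-30],[0,0,-40],[0,0,-40],[0,0,0]],"angular":[[0,0,0],[0,0,0],[0,0,0],[0,0,0],[0,0,0]]}'
python3 - <<'E'
from h import *
tcp(); d,Q=look('scene','s9')
cv2.imwrite('pics/s9c.png',cv2.resize(d['color'][:,:,::-1][130:280,190:390],None,fx=4,fy=4,interpolation=cv2.INTER_CUBIC))
m=(Q[...,0]>-90)&(Q[...,0]<-14)&(Q[...,1]>-80)&(Q[...,1]<75)&(Q[...,2]>30)&(Q[...,2]<160)&(d['color'].max(2)<120)
print(np.percentile(Q[m],[1,10,50,90,99],axis=0).round(1))
m=(Q[...,0]>-9)&(Q[...,0]<10)&(Q[...,1]>-30)&(Q[...,1]<120)&(Q[...,2]>60)&(Q[...,2]<180)
q=Q[m]; print('keep',m.sum(),q[np.argsort(q[:,1])][::max(1,len(q)//12)].round(0).tolist())
E
```

```text
time: 24.18
position: [0.5365, 0.0692, 0.0966]
orientation: [2.06, 2.371, 0.001]
contact_force: [-5.1, -0.8, 18.4]
opening: -0.0002
grasp_force: 9.0
time: 24.8
position: [0.5372, 0.0693, 0.2379]
orientation: [2.058, 2.369, 0.005]
contact_force: [-0.6, -0.3, -0.2]
opening: 0.0002
grasp_force: 0.0
24.8 tcp_h [  7.7  45.7 237.9] F [-0.6 -0.3 -0.2] 0.0002 [2.058 2.369 0.005]
[[-81.5 -56.7  33.5]
 [-73.4 -37.2  51.8]
 [-20.   12.1 110.9]
 [-16.2  52.9 141. ]
 [-14.4  57.6 145.3]]
keep 232 [[-3.0, -10.0, 94.0], [1.0, 0.0, 97.0], [5.0, 9.0, 88.0], [2.0, 22.0, 99.0], [5.0, 35.0, 91.0], [0.0, 49.0, 97.0], [7.0, 60.0, 90.0], [5.0, 73.0, 91.0], [8.0, 85.0, 89.0], [-3.0, 92.0, 70.0], [-3.0, 99.0, 73.0], [-1.0, 104.0, 64.0], [-1.0, 107.0, 62.0]]
```

View pics/s9c.png

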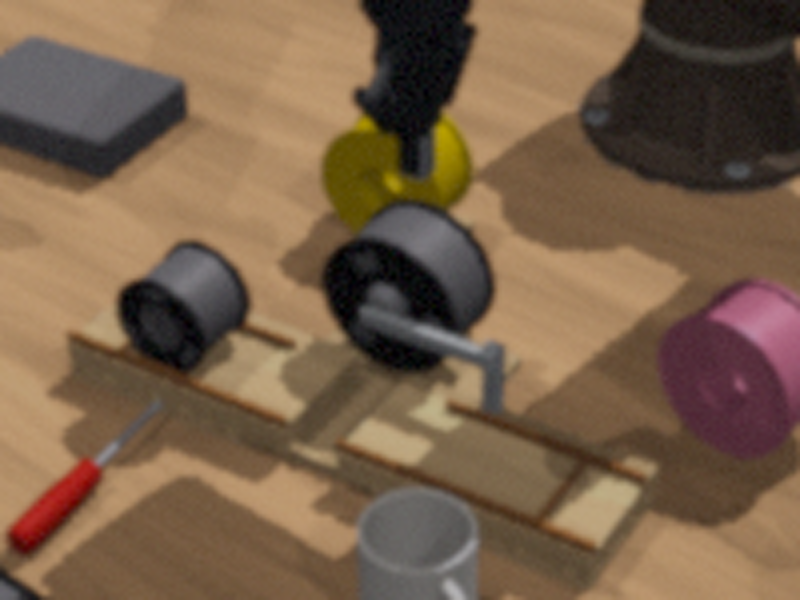

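The keeper lies level from (490,350) to (365,315) across the hanging spool at (405,285). It rests on its stop, and the gripper is clear.

```bash
python3 -c "from station import order;print(order.sign_off())"
```

```text
the job is handed in; nothing more can be done
None
```

The job is handed in at about 25 s: the big spool hangs home on the peg (about x=-52 mm), the keeper lies level across its front, and the small spool, screwdriver and mug look unmoved in the last picture. One early nudge of the keeper read 85 N at the wrist (limit 120 N), and no verdict was shown after hand-in.

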